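# Jog two sample tubes out of a bench dispenser

### The arm

A 6-joint arm with a two-finger parallel gripper is mounted at the origin on the work surface. World frame = base frame: x ahead of the robot, y to its left, z up, the work surface at z = 0. Lengths are in mm, angles in degrees, forces in N, time in s.
With the tool pointing down it reaches from about 350 to 850 mm from the base axis. Payload 8.1 kg.
Tool frame: the origin (TCP) lies midway between the tips of the shut fingers; the grasp point (between the pads) lies hold_point_z behind it (hold_point_z is the distance from the TCP to the grasp point, in mm); z points along the fingers, x is the direction in which the jaws open and shut, and the axes are right-handed (so a half turn about z gives the same grasp; the last joint's range is limited). The gripper opens to 85 mm and grips with 20 to 120 N. Pads are 22 mm wide; open, the fingers measure 114 mm over their backs; the gripper's body (76 mm by 85 mm) begins 54 mm behind the grasp point. The pads swing forward as they close: fully open they stand 13 mm farther back than shut.
Start: joints at [-81.555, 7.471, 85.268, -0, 87.261, -4.893], TCP at [138.442, -583.814, 231.292] pointing down, gripper open.
Joint ranges: [-169.43, 169.43], [-51.17, 129.36], [1.28, 143.12], [-76.62, 256.62], [0, 156.53], [-152.29, 152.29]. Speed limits (degrees/s): [136.94, 136.94, 159.86, 180, 180, 180].

### API

Orientations are given as [roll, pitch, yaw] about the fixed x, y, z axes, in that order (R = Rz(yaw) Ry(pitch) Rx(roll)).
In Python, from bench import * gives the robot as it stands.
- The arm moves only by the shell command python3 -m pendant 'ROWS' [OPENING] [FORCE]. ROWS is JSON, a list that holds one entry, the list of rows, each a list of 4 numbers: the shift along the tool's x, y, z normalised to -1 to 1, where 1 is 0.02 m, then the turn about the tool's z normalised to -1 to 1, where 1 is 0.08 rad. A call has exactly 10 rows; each row shifts and turns the pose as measured when the row begins, along the tool's axes as they then stand; what a row does not reach is not made up. A row lasts 1/12 s, in which the tool goes at most 41.7 mm and 7.16 degrees, less where a joint would pass 70% of its speed; a pose out of reach is approached as far as the arm can. A call with a number of a shift or a turn outside -1 to 1 is refused whole. A call with a gripper value outside its range is refused whole. OPENING is the gripper's target within -1 to 1 (fully open at 1, half-way at 0, shut at -1), set as the call begins (- or left out, the last holds). The fingers move at their own pace and stop on an object; FORCE is the grip in N (left out, the last holds). Time passes only in rows, so rows that do not move let the fingers close, or fill a call up. It gives the time, the measured TCP pose, the force and the opening at its end, in the units of the state.
- sense(): the state, without advancing time (a new reading comes with each control period).
- snapshot(name): name is "side" or "top"; returns the picture (384x512x3 uint8, red, green, blue); there is no depth.
- calibration(name): a dict with "mtx" (3x3 intrinsics, pixels), "D" ([k1, k2, p1, p2, k3] as OpenCV has them; the pictures are not rectified), "world_to_cam" (4x4, takes a point from world to camera coordinates). Camera axes: x right, y down, z forward; pixel columns grow to the right and rows downward; lengths in mm; the calibration is good to about 2 mm. A picture is of the moment at which its call begins. calibration takes no time and is no camera call.
- hand_in(): hands the job in, once; it reports no verdict.
The state is a dict: "time": time; "joint_pos": joint angles; "qd": joint speeds; "joint_efforts": joint torques, N m; "tool_pos": TCP position; "tcp_rot": TCP orientation; "ft_force": force on the tool from outside, world axes, zero at the start; "wrist_torque": the same for the moment, N m; "finger_gap": finger opening in mm.
Only numpy, scipy, OpenCV 4.12 (cv2) and the standard library are available. Lean on these libraries where they do the work, as an engineer would, in place of code of your own. Each camera call takes 0.05 s, during which the arm holds its last target.

### The job

Let the orange-capped tube out of the dispenser first and then the blue-capped one, using only its spring-centred jog lever: tilt the lever fully to the side of the tube's lane until you feel the stop, hold it there for about a second while the tube rolls down to the front lip, and let it come back to the middle and the tube come to rest before you tilt it the other way. Do not force the lever beyond its stop, do not touch the tubes, and leave the glassware around the dispenser where it stands.

Things in the scene. Friction and masses are not known exactly. Their poses are not given: they have to be found in the camera images.
- dispenser: White and grey tube dispenser fixed to the bench, 240 mm deep (x -150 to +90 mm), 370 mm wide; place and yaw differ. Origin at bench level under the middle of its console; x to its back (away from the robot), y to its left, z up. Two lanes, centred at y = +112.5 mm (left) and -112.5 mm (right), slope 9 degrees down to the front. Lane walls reach up to 102 mm above the bench.
- left_gate (a point): Foot of the yellow gate at x = -45, y = +112.5, z = 60 mm in the dispenser's frame; a like gate stands at y = -112.5 mm. A gate holds one tube back. Tilting the lever left lowers the left gate and raises the right one, and the other way round; a gate lets its tube pass only when the lever is nearly at its stop, and shuts as it recentres. Clear front lips at x = -147 mm stop the tubes.
- shield_edge (a point): Middle of the blue front edge of a clear shield plate over the lever, at x = -75, y = 0, z = 237 mm (underside) in the dispenser's frame. Plate 110 mm wide in y, 6 mm thick, runs back to x = +75 mm on two posts. An upright gripper cannot reach the lever below it: come from the front, fingers tilted about 40 degrees, pointing forward and down along the lever.
- jog_lever (a joint): Lever tilt at its pivot, rad: 0 centred, positive to the dispenser's left (+y). A spring of 1.2 N m/rad centres it (4 to 6 N at the knob near the stops). Somewhere between 0.3 and 0.6 rad, not the same on both sides, it meets a hard stop: a sharp rise in force. 10 to 15 N at the knob holds it on the stop. Pivot at x = -15, y = 0, z = 85 mm in the dispenser's frame; axis square to lever and to y.
- stem_flex (a joint): How far the springy stem is bent beyond the lever's own tilt by the push on the knob, rad, same sign; 25 N m/rad about the same pivot, so 0.04 at 10 N. It is forced when bent past 0.08 (about 20 N sideways at the knob), as when the knob is driven 8 mm beyond the stop.
- knob (a point): Centre of the lever's green ball knob, 32 mm in diameter, on a 12 mm steel stem, 100 mm from the pivot. Centred, it is at x = -79, y = 0, z = 162 mm in the dispenser's frame: the lever leans 40 degrees from vertical to the front (-x). Axes as the dispenser's when centred.
- orange_tube: Orange-capped sample tube, a plain cylinder with a flush cap and a band of the same colour, 30 mm in diameter and 115 mm long, about 60 g, origin on its axis at mid-length, lying along y in one lane (which one differs). Held by the gate its centre is at x = -29 mm in the dispenser's frame; once out, at rest against the front lip of its lane, at about x = -128 mm.
- blue_tube: Blue-capped sample tube, a plain cylinder with a flush cap and a band of the same colour, 30 mm in diameter and 115 mm long, about 60 g, origin on its axis at mid-length, lying along y in one lane (which one differs). Held by the gate its centre is at x = -29 mm in the dispenser's frame; once out, at rest against the front lip of its lane, at about x = -128 mm.
- beaker: Bystander, not to be disturbed: open glass beaker, 76 mm wide, 90 mm tall, origin at the centre of its underside, just beyond the dispenser's left end.
- amber_jar: Bystander, not to be disturbed: amber glass jar, black lid, 70 mm wide, 100 mm tall, origin at the centre of its underside, just beyond its right end.
- reagent_bottle: Bystander, not to be disturbed: clear glass bottle, black cap, 64 mm wide, 130 mm tall, origin at the centre of its underside, behind it.
- specimen_jar: Bystander, not to be disturbed: low clear jar, white lid, 60 mm wide, 60 mm tall, origin at the centre of its underside, in front of its right lane.
There are look-alikes about, which are no part of the job. Leave any yellow look-alike of the orange_tube alone.

How it is judged:
By the outcome, as a careful person would: the job done as asked, in the order asked, and still so for the second after the job is handed in, with the robot touching nothing.
It also fails if it takes over 48 s, if anything falls off the work surface, if the arm or the gripper's body presses on something with over 40 N, if the wrist force passes 120 N, or if a joint passes its speed limit or range.

## Working session

There is one attempt and no reset: what is moved stays moved. The work goes in short steps, Python scripts to look and compute and a shell command to move; the robot and the scene stay as the last step left them, time stands still between calls to the robot, and variables do not carry over. Pictures are saved under pics/ and viewed, and the job is handed in when it is done.

```bash
ls; mkdir -p pics; python3 - <<'E'
from bench import *
import cv2
s=sense(); print(s)
for n in ("side","top"):
    im=snapshot(n); cv2.imwrite(f"pics/{n}0.png",im[:,:,::-1])
    c=calibration(n); print(n,c)
E
```

```text
pics
{'time': 0.0, 'joint_pos': array([-8.15544473e+01,  7.51423775e+00,  8.53269696e+01,  2.76506618e-04,
        8.72613861e+01, -4.89318505e+00]), 'qd': array([-0.00531861,  0.02869048, -0.06084862, -0.03304958,  0.10520523,
        0.00420526]), 'joint_efforts': array([-2.02347219e-03, -5.69405222e+01, -5.00556493e+01, -2.65747585e-04,
        1.49505632e-02,  2.24196776e-05]), 'tool_pos': array([ 138.36892165, -583.28431124,  230.27563433]), 'tcp_rot': array([-1.79990974e+02,  1.02195964e-01, -7.66612677e+01]), 'ft_force': array([ 0.3405302 , -0.11461319,  0.17075298]), 'wrist_torque': array([0.01193255, 0.01774309, 0.01755457]), 'finger_gap': 85.36719677240721}
side {'mtx': array([[422.27997965,   0.        , 258.56624725],
       [  0.        , 422.27997965, 197.35185349],
       [  0.        ,   0.        ,   1.        ]]), 'D': array([-0.02732298,  0.        ,  0.        ,  0.        ,  0.        ]), 'world_to_cam': array([[-8.81655994e-01, -4.71508914e-01,  1.90276832e-02,
         5.19548409e+02],
       [-3.14986602e-01,  5.57999134e-01, -7.67737200e-01,
         3.08551989e+02],
       [ 3.51377502e-01, -6.82873569e-01, -6.40482271e-01,
         1.04875925e+03],
       [ 0.00000000e+00,  0.00000000e+00,  0.00000000e+00,
         1.00000000e+00]])}
top {'mtx': array([[429.24009919,   0.        , 256.37717559],
       [  0.        , 429.24009919, 196.8145393 ],
       [  0.        ,   0.        ,   1.        ]]), 'D': array([-0.02090275,  0.        ,  0.        ,  0.        ,  0.        ]), 'world_to_cam': array([[-1.29130022e-02, -9.99915501e-01, -1.49849241e-03,
         2.05472634e+01],
       [-9.85603373e-01,  1.29808035e-02, -1.68574879e-01,
         5.80478343e+02],
       [ 1.68580087e-01, -6.99888611e-04, -9.85687711e-01,
         9.98494087e+02],
       [ 0.00000000e+00,  0.00000000e+00,  0.00000000e+00,
         1.00000000e+00]])}
```

View pics/side0.png

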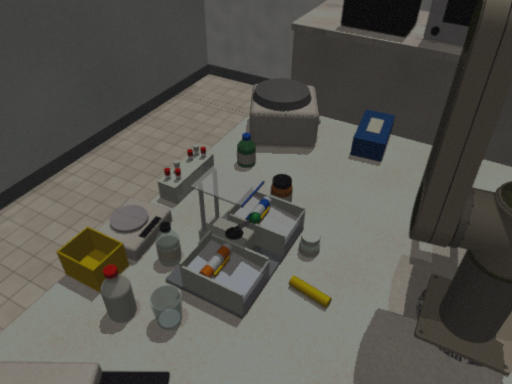

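View pics/top0.png

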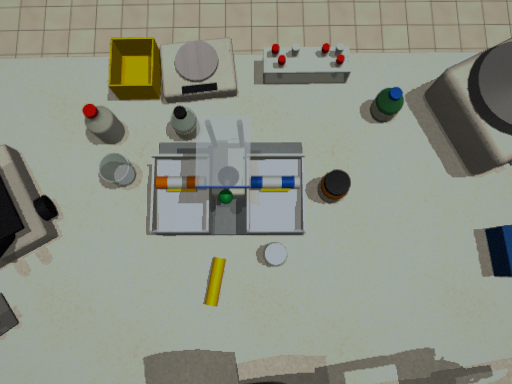

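Top view (image up is +x, left is +y). The candidates are the orange-capped tube at (177,183) in the left lane, the blue-capped one at (272,183) in the right lane, and a plain yellow cylinder on the bench at (215,282). The yellow one isn't in a lane, so it's the look-alike. The knob is at (226,197) and the shield's blue edge runs along row 187. I'll check with crops and measure.

```bash
python3 - <<'E'
import cv2,numpy as np
a=cv2.imread('pics/top0.png')[130:310,90:360]; b=cv2.imread('pics/side0.png')[160:330,150:340]
cv2.imwrite('pics/top0c.png',cv2.resize(a,None,fx=2.9,fy=2.9,interpolation=cv2.INTER_CUBIC))
cv2.imwrite('pics/side0c.png',cv2.resize(b,None,fx=3.5,fy=3.5,interpolation=cv2.INTER_CUBIC))
for n in('top','side'):
    im=cv2.imread(f'pics/{n}0.png'); h=cv2.cvtColor(im,cv2.COLOR_BGR2HSV)
    for nm,lo,hi in(('green',(45,120,40),(80,255,255)),('blue',(105,150,60),(130,255,255)),('orange',(5,170,120),(17,255,255)),('yellow',(22,150,100),(32,255,255))):
        m=cv2.inRange(h,lo,hi); k,l,st,c=cv2.connectedComponentsWithStats(m)
        for i in range(1,k):
            if st[i,4]>15: print(n,nm,st[i],c[i].round(1))
E
```

```text
top green [377  88  26  26 381] [388.3 102.3]
top green [219 190  14  14 151] [225.2 196.5]
top blue [390  87  12  12 115] [395.5  92.6]
top blue [251 177  11  11 121] [256. 182.]
top blue [282 177  12  11 132] [287.5 182. ]
top blue [196 186  54   2  60] [223.8 186.9]
top blue [502 226  10  48 257] [508.1 242.4]
top orange [156 177  11  10 109] [161.  181.5]
top yellow [ 109   37   45   50 1163] [134.5  67.7]
top yellow [167 188  14   3  30] [173.8 189.4]
top yellow [261 188  29   3  86] [274.8 189. ]
top yellow [205 258  20  48 553] [214.9 281.6]
side green [246 146   8   6  19] [249.6 147.9]
side green [250 213  11  10  80] [254.9 217.2]
side blue [355 110  39  34 653] [374.7 127.5]
side blue [243 133   7   5  29] [246. 135.]
side blue [260 199   9   8  48] [264.5 202.1]
side orange [202 265  10   9  49] [206.4 269.1]
side yellow [261 207   8  11  21] [264.6 212.1]
side yellow [ 57 227  65  43 336] [ 89.  255.5]
side yellow [214 265   8   9  24] [217.5 269.4]
side yellow [290 276  40  27 313] [309.7 289. ]
```

View pics/top0c.png

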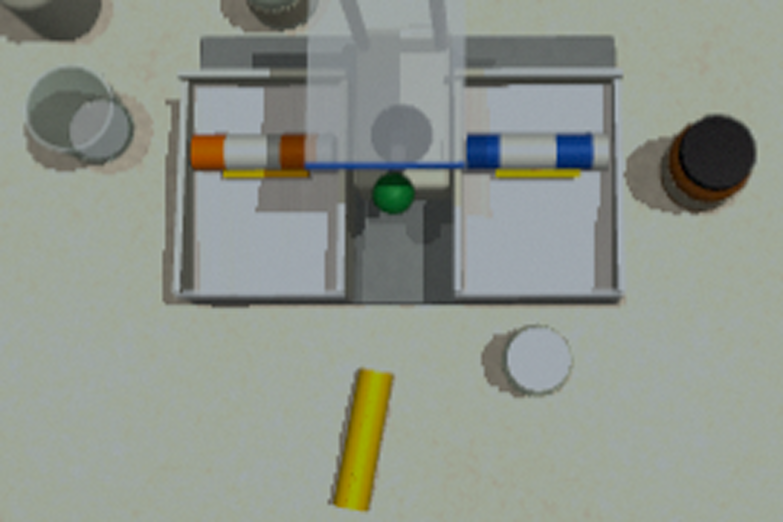

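View pics/side0c.png

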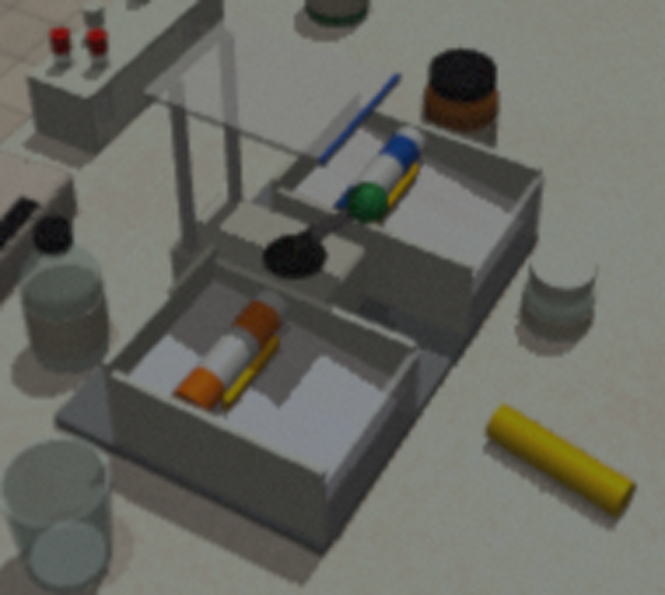

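```bash
cat > h.py <<'E'
import numpy as np,cv2
from bench import *
C={n:calibration(n) for n in('top','side')}
def und(n,p): return cv2.undistortPoints(np.array([[p]],float),C[n]['mtx'],C[n]['D'])[0,0]
def tri(pt,ps):
    X=cv2.triangulatePoints(C['top']['world_to_cam'][:3],C['side']['world_to_cam'][:3],und('top',pt).reshape(2,1),und('side',ps).reshape(2,1))
    X=X[:3,0]/X[3,0]
    return X.round(1), [ (proj(n,X)-p).round(1) for n,p in(('top',pt),('side',ps))]
def proj(n,X):
    w=C[n]['world_to_cam']; r,_=cv2.Rodrigues(w[:3,:3])
    return cv2.projectPoints(np.array([X],float).reshape(1,1,3),r,w[:3,3],C[n]['mtx'],C[n]['D'])[0][0,0]
def plane(n,p,z):
    w=C[n]['world_to_cam'];R=w[:3,:3];t=w[:3,3];o=-R.T@t;d=R.T@np.array([*und(n,p),1]);return (o+d*(z-o[2])/d[2]).round(1)
E
python3 - <<'E'
from h import *
print('knob',tri((225.2,196.7),(255.1,217.3)))
print('edgeL',tri((196,186.6),(242,205.7)))
print('edgeR',tri((249.5,187.2),(263.7,182)))
print('orange outer', tri((161,181.5),(206.4,269.1)),'blue', plane('top',(287.5,182),88),plane('top',(256,182),88),plane('top',(161,181.5),88))
# front corners wall tops z=102: crop (185,298),(617,298)
for p in ((185,298),(617,298),(182,75),(620,75)):
    print(plane('top',(p[0]/2.9+90,p[1]/2.9+130),102))
for p in ((512,360),): print(plane('top',(540/2.9+90,358/2.9+130),60))
# side front corners crop (325,478)->left front, (540,178) right front
for p in ((325,478),(540,178)): print(plane('side',(p[0]/3.5+150,p[1]/3.5+160),102))
E
```

```text
knob (array([561.2,  80.4, 163.6]), [array([0.2, 0.5]), array([-0.4, -0.1])])
edgeL (array([569.3, 133.2, 239.8]), [array([0.2, 0.6]), array([-0.5, -0.2])])
edgeR (array([566.7,  26.3, 239.8]), [array([0.2, 0.5]), array([-0.4, -0.1])])
orange outer (array([611.9, 236.9,  92.4]), [array([0.1, 0.4]), array([-0.4, -0.1])]) blue [608.6 -61.   88. ] [609.6  13.4  88. ] [613.8 238.3  88. ]
[491.4 248.7 102. ]
[487.  -91.8 102. ]
[672.9 256.2 102. ]
[668.1 -99.9 102. ]
[442.5 -32.1  60. ]
[487.4 271.3 102. ]
[482.1 -71.6 102. ]
```

The crops confirm it: orange is in the left lane (+y) and blue in the right, so I tilt left first, then right. Measured from two views:

| Item | Measured (world) |
|---|---|
| Dispenser origin | about (640, 79) |
| Dispenser yaw | about -0.9° |
| Knob | (561, 80, 163), heights agree with the text within 3 mm |

The rows give no way to tilt the tool. My plan is to open the jaws fully along the dispenser's x. The far finger's back then stands 57 mm from the tool axis while the body reaches only about 42 mm. That lets the finger go down in front of the shield and push the knob with its side edge, with the body staying clear of the plate. I'll turn first.

```bash
python3 -m pendant '[[[0,0,0,-1],[0,0,0,-1],[0,0,0,-1],[0,0,0,-1],[0,0,0,-1],[0,0,0,-1],[0,0,0,-1],[0,0,0,-1],[0,0,0,-1],[0,0,0,-1]]]' 1
```

```text
time: 0.93
tool_pos: [137.8, -579.8, 223.7]
tcp_rot: [-179.4, 0.5, -28.8]
ft_force: [0.0, 0.6, 0.7]
finger_gap: 85.4
```

```bash
python3 -m pendant '[[[0,0,-0.1,-1],[0,0,-0.1,-1],[0,0,-0.1,-1],[0,0,-0.1,-1],[0,0,-0.1,-1],[0,-0.5,-0.1,-0.8],[0.4,-1,-0.1,0],[0.5,-1,-0.1,0],[0.5,-1,-0.1,0],[0.5,-1,-0.1,0]]]' 1
```

```text
time: 1.77
tool_pos: [175.5, -486.5, 238.1]
tcp_rot: [-178.5, 0.3, -0.7]
ft_force: [0.0, -0.3, -0.5]
finger_gap: 85.2
```

```bash
python3 -m pendant '[[[0.6,-1,-0.05,0],[0.6,-1,-0.05,0],[0.6,-1,-0.05,0],[0.6,-1,-0.05,0],[0.6,-1,-0.05,0],[0.6,-1,-0.05,0],[0.6,-1,-0.05,0],[0.6,-1,-0.05,0],[0.6,-1,-0.05,0],[0.6,-1,-0.05,0]]]' 1
python3 -m pendant '[[[0.6,-1,-0.05,0],[0.6,-1,-0.05,0],[0.6,-1,-0.05,0],[0.6,-1,-0.05,0],[0.6,-1,-0.05,0],[0.6,-1,-0.05,0],[0.6,-1,-0.05,0],[0.6,-1,-0.05,0],[0.4,-1,-0.05,0],[0.2,-0.5,-0.05,0]]]' 1
```

```text
time: 2.6
tool_pos: [300.9, -276.0, 249.3]
tcp_rot: [-178.2, 0.5, -0.9]
ft_force: [0.1, 0.3, 0.6]
finger_gap: 85.5
time: 3.43
tool_pos: [414.9, -74.8, 261.9]
tcp_rot: [-178.0, 0.7, -0.8]
ft_force: [-0.6, -0.1, 0.2]
finger_gap: 85.5
```

```bash
python3 -m pendant '[[[0.5,-0.9,0,0],[0.5,-0.9,0,0],[0.5,-0.9,0,0],[0.5,-0.9,0,0],[0.5,-0.9,0,0],[0.5,-0.8,0,0],[0.4,-0.4,0.1,0],[0.2,-0.1,0.2,0],[0,0,0.3,0],[0,0,0,0]]]' 1
python3 - <<'E'
from h import *
for n in C: 
    im=snapshot(n)[:,:,::-1]; cv2.imwrite(f'pics/{n}1.png',im)
cv2.imwrite('pics/side1c.png',cv2.resize(cv2.imread('pics/side1.png')[80:330,150:400],None,fx=2.4,fy=2.4))
cv2.imwrite('pics/top1c.png',cv2.resize(cv2.imread('pics/top1.png')[100:350,110:360],None,fx=2.4,fy=2.4))
print(sense()['tool_pos'],sense()['tcp_rot'])
E
```

```text
time: 4.27
tool_pos: [489.5, 50.0, 248.5]
tcp_rot: [-177.9, 1.1, -0.6]
ft_force: [0.4, 0.4, -0.6]
finger_gap: 85.5
[489.74551728  49.57404383 249.66105663] [-177.9422643     0.99199554   -0.61526524]
```

View pics/side1c.png

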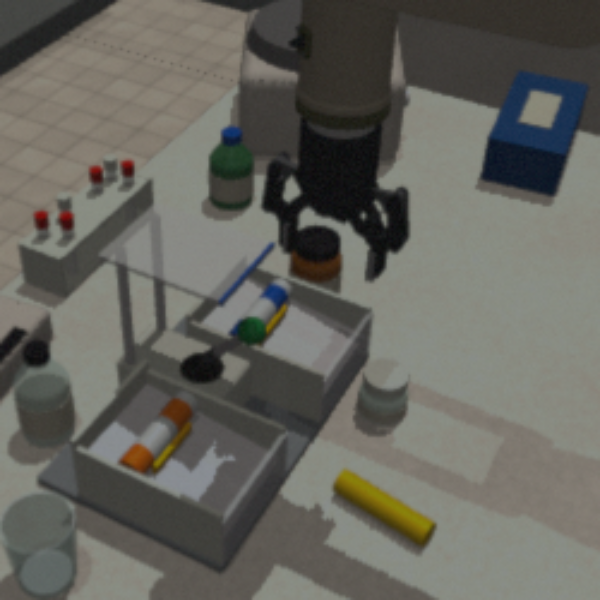

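View pics/top1c.png

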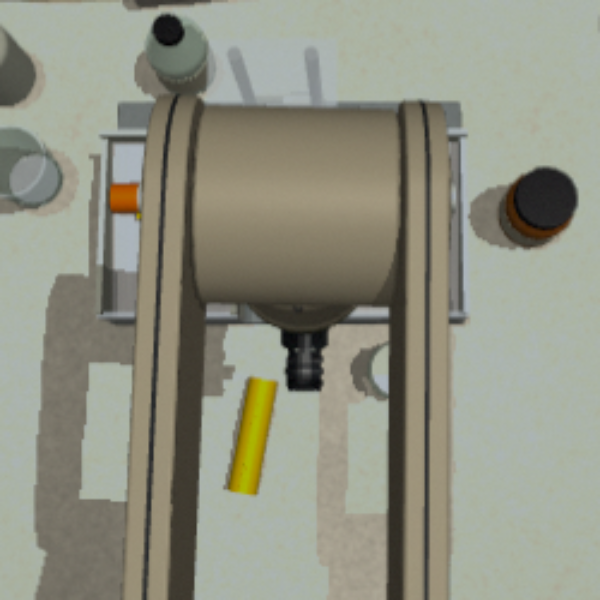

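```bash
python3 - <<'E'
from h import *
def ply(n,p,y):
    w=C[n]['world_to_cam'];R=w[:3,:3];t=w[:3,3];o=-R.T@t;d=R.T@np.array([*und(n,p),1]);return (o+d*(y-o[1])/d[1]).round(1)
for p in ((275,168),(264,200),(266,180),(282,215),(290,255),(300,228),(278,225),(318,200),(395,190),(410,230),(375,275)):
    print(p,ply('side',(p[0]/2.4+150,p[1]/2.4+80),49.5))
im=cv2.imread('pics/side1.png')[135:205,250:330]; cv2.imwrite('pics/side1f.png',cv2.resize(im,None,fx=7,fy=7,interpolation=cv2.INTER_CUBIC))
E
```

```text
(275, 168) [554.6  49.5 354. ]
(264, 200) [565.6  49.5 312.2]
(266, 180) [564.   49.5 336.8]
(282, 215) [545.   49.5 301.1]
(290, 255) [534.   49.5 254.4]
(300, 228) [524.5  49.5 292.5]
(278, 225) [549.   49.5 287.2]
(318, 200) [507.   49.5 332.7]
(395, 190) [430.9  49.5 370.6]
(410, 230) [411.5  49.5 331.9]
(375, 275) [440.5  49.5 265.7]
```

View pics/side1f.png

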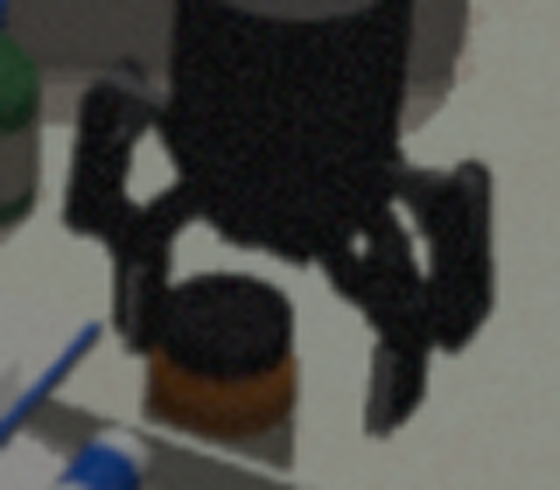

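The side crop shows the far finger's knuckle bulging to about 76 mm from the tool axis, between 50 and 105 mm above the TCP. Its tip back is at about 57 mm. So I'll back off in x, go down in front of the shield until the knuckles are below the plate (TCP z about 115), then go forward.

```bash
python3 -m pendant '[[[-0.5,0.5,0,0],[-0.2,0.3,0.5,0],[0,0,0.9,0],[0,0,0.9,0],[0,0,0.9,0],[0,0,0.9,0],[0,0,0.9,0],[0,0,0.7,0],[0,0,0.4,0],[0,0,0,0]]]' 1
```

```text
time: 5.2
tool_pos: [472.5, 29.7, 127.1]
tcp_rot: [-178.1, 0.5, -1.2]
ft_force: [-1.6, 0.1, -0.1]
finger_gap: 85.4
```

```bash
python3 -m pendant '[[[0,0,0.4,0],[0,0,0.2,0],[0.4,0,0,0],[0.5,0,0,0],[0.4,0,0,0],[0.2,0,0,0],[0.2,0,0,0],[0,0,0,0],[0,0,0,0],[0,0,0,0]]]' 1
python3 - <<'E'
from h import *
s=sense();print(s['tool_pos'],s['ft_force'])
im=snapshot('side')[:,:,::-1]
cv2.imwrite('pics/side2c.png',cv2.resize(im[120:290,200:370],None,fx=3.5,fy=3.5,interpolation=cv2.INTER_CUBIC))
E
```

```text
time: 6.03
tool_pos: [512.8, 28.0, 118.7]
tcp_rot: [-178.1, 0.1, -1.3]
ft_force: [-0.1, -0.7, -0.7]
finger_gap: 85.4
[512.82964383  28.04162293 118.67229388] [-0.10943047 -0.65226916 -0.65272857]
```

View pics/side2c.png

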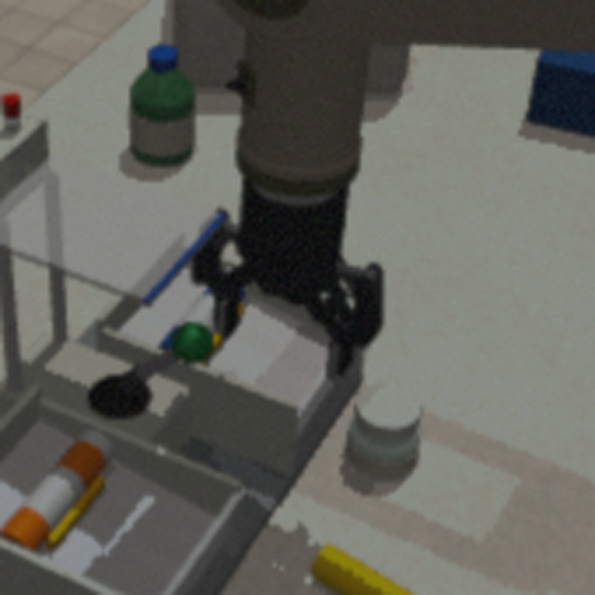

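No contact so far, and the finger is beside the knob on its right. Next I push toward +y in steps, staying short of the earliest possible stop (about y = 82).

```bash
python3 -m pendant '[[[0,-0.5,0,0],[0,-0.5,0,0],[0,-0.2,0,0],[0,-0.2,0,0],[0,-0.2,0,0],[0,-0.2,0,0],[0,-0.2,0,0],[0,-0.1,0,0],[0,0,0,0],[0,0,0,0]]]' 1
python3 - <<'E'
from bench import *
s=sense();print(s['ft_force'],s['tool_pos'],s['qd'].round(1))
E
```

```text
time: 6.92
tool_pos: [511.5, 74.2, 119.0]
tcp_rot: [-178.2, 0.3, -1.3]
ft_force: [-0.4, -2.5, -1.8]
finger_gap: 85.3
[-0.37564572 -2.51514958 -1.76465759] [511.49896966  74.16211114 118.95694838] [ 0.1  0.1 -0.1 -0.1 -0.   0.1]
```

```bash
python3 -m pendant '[[[0,-0.1,0,0],[0,-0.1,0,0],[0,-0.1,0,0],[0,-0.1,0,0],[0,-0.05,0,0],[0,0,0,0],[0,0,0,0],[0,0,0,0],[0,0,0,0],[0,0,0,0]]]' 1
python3 - <<'E'
from bench import *
s=sense();print(s['ft_force'],s['tool_pos'])
E
```

```text
time: 7.75
tool_pos: [512.0, 82.5, 118.9]
tcp_rot: [-178.3, 0.3, -1.4]
ft_force: [0.8, -3.5, -2.4]
finger_gap: 85.1
[ 0.79666534 -3.54310371 -2.44158154] [512.02692139  82.50329616 118.92402897]
```

```bash
python3 -m pendant '[[[0,-0.1,0,0],[0,-0.1,0,0],[0,-0.07,0,0],[0,0,0,0],[0,0,0,0],[0,0,0,0],[0,0,0,0],[0,0,0,0],[0,0,0,0],[0,0,0,0]]]' 1
python3 - <<'E'
from bench import *
s=sense();print(s['ft_force'],s['tool_pos'])
E
```

```text
time: 8.58
tool_pos: [512.2, 87.9, 118.9]
tcp_rot: [-178.4, 0.3, -1.4]
ft_force: [0.7, -3.3, -3.2]
finger_gap: 85.5
[ 0.65331841 -3.28338233 -3.15415828] [512.18211876  87.93365545 118.93483209]
```

```bash
python3 -m pendant '[[[0,-0.1,0,0],[0,-0.1,0,0],[0,-0.07,0,0],[0,0,0,0],[0,0,0,0],[0,0,0,0],[0,0,0,0],[0,0,0,0],[0,0,0,0],[0,0,0,0]]]' 1
python3 - <<'E'
from h import *
s=sense();print(s['ft_force'],s['tool_pos'])
im=snapshot('side')[:,:,::-1]
cv2.imwrite('pics/side3c.png',cv2.resize(im[160:310,170:340],None,fx=3.8,fy=3.8,interpolation=cv2.INTER_CUBIC))
E
```

```text
time: 9.42
tool_pos: [512.1, 93.1, 119.0]
tcp_rot: [-178.4, 0.3, -1.4]
ft_force: [0.5, -4.1, -2.5]
finger_gap: 85.1
[ 0.51365942 -4.14378742 -2.51591546] [512.0742407   93.08504216 118.96716809]
```

View pics/side3c.png

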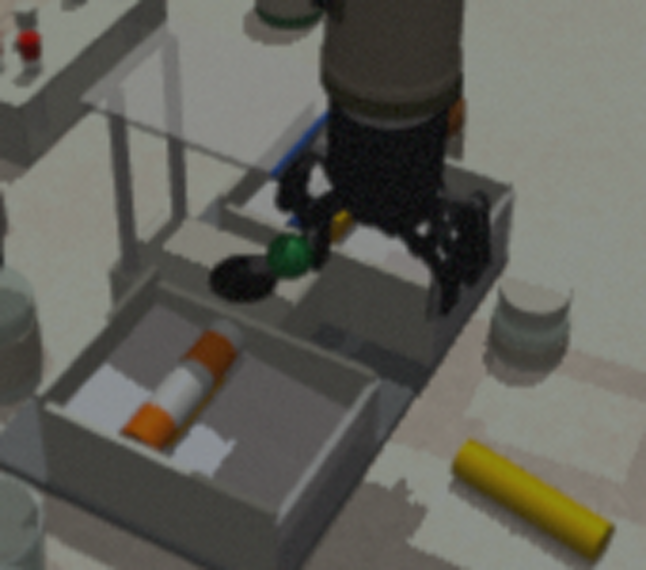

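The lever is tilted well to the left, with the knob at crop (290,255). The left gate is nearly down and the right one is raised. The force still follows the spring, so no stop yet.

```bash
python3 -m pendant '[[[0,-0.1,0,0],[0,-0.1,0,0],[0,-0.04,0,0],[0,0,0,0],[0,0,0,0],[0,0,0,0],[0,0,0,0],[0,0,0,0],[0,0,0,0],[0,0,0,0]]]' 1
python3 - <<'E'
from bench import *
s=sense();print(s['ft_force'],s['tool_pos'])
E
```

```text
time: 10.3
tool_pos: [511.9, 96.8, 119.0]
tcp_rot: [-178.5, 0.3, -1.5]
ft_force: [1.1, -4.7, -2.9]
finger_gap: 85.2
[ 1.06586647 -4.6926637  -2.88744847] [511.91707422  96.82930716 119.019647  ]
```

```bash
python3 -m pendant '[[[0,-0.1,0,0],[0,-0.1,0,0],[0,-0.04,0,0],[0,0,0,0],[0,0,0,0],[0,0,0,0],[0,0,0,0],[0,0,0,0],[0,0,0,0],[0,0,0,0]]]' 1
python3 - <<'E'
from bench import *
s=sense();print(s['ft_force'],s['tool_pos'])
E
```

```text
time: 11.13
tool_pos: [511.5, 100.7, 119.1]
tcp_rot: [-178.6, 0.4, -1.6]
ft_force: [-0.1, -5.7, -1.7]
finger_gap: 85.4
[-0.06443641 -5.69625781 -1.70980222] [511.47042299 100.67006015 119.13571022]
```

```bash
python3 -m pendant '[[[0,-0.1,0,0],[0,-0.1,0,0],[0,-0.04,0,0],[0,0,0,0],[0,0,0,0],[0,0,0,0],[0,0,0,0],[0,0,0,0],[0,0,0,0],[0,0,0,0]]]' 1
python3 - <<'E'
from h import *
s=sense();print(s['ft_force'],s['tool_pos'])
im=snapshot('side')[:,:,::-1]
cv2.imwrite('pics/side4c.png',cv2.resize(im[160:310,170:340],None,fx=3.8,fy=3.8,interpolation=cv2.INTER_CUBIC))
E
```

```text
time: 11.97
tool_pos: [510.8, 103.9, 119.3]
tcp_rot: [-178.8, 0.5, -1.6]
ft_force: [0.7, -4.5, -1.7]
finger_gap: 85.5
[ 0.71458628 -4.4965497  -1.68989083] [510.80041272 103.85600619 119.30051652]
```

View pics/side4c.png

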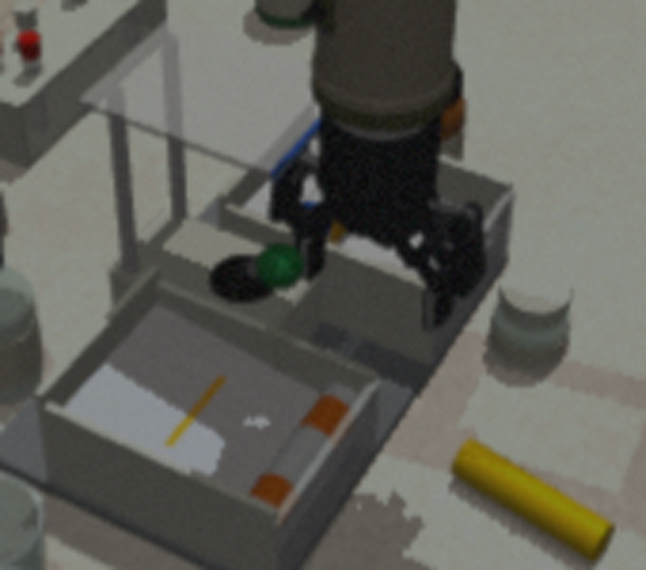

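The orange tube has rolled out to the front lip (crop ~(300,445)). The force hasn't risen sharply yet, so I go on to feel the stop, then hold.

```bash
python3 -m pendant '[[[0,-0.1,0,0],[0,-0.1,0,0],[0,0,0,0],[0,0,0,0],[0,0,0,0],[0,0,0,0],[0,0,0,0],[0,0,0,0],[0,0,0,0],[0,0,0,0]]]' 1
python3 - <<'E'
from bench import *
s=sense();print(s['ft_force'],s['tool_pos'])
E
```

```text
time: 12.85
tool_pos: [510.0, 106.1, 119.5]
tcp_rot: [-179.0, 0.7, -1.7]
ft_force: [-0.4, -5.0, -2.1]
finger_gap: 85.0
[-0.40734725 -5.00904982 -2.08678771] [509.96044065 106.12654604 119.47932388]
```

```bash
cat >> h.py <<'E'
def knob(th,o=(640,79),yaw=-0.9):
    l=100*np.array([-np.sin(np.radians(40)),0,np.cos(np.radians(40))])
    p=np.array([-15,0,85])+l*np.cos(th)+np.array([0,100*np.sin(th),0])
    c,s=np.cos(np.radians(yaw)),np.sin(np.radians(yaw))
    return np.array([o[0]+c*p[0]-s*p[1],o[1]+s*p[0]+c*p[1],p[2]])
def green(im):
    h=cv2.cvtColor(im,cv2.COLOR_BGR2HSV); m=cv2.inRange(h,(45,120,30),(80,255,255)); m[:190]=0;m[260:]=0;m[:,:200]=0;m[:,300:]=0
    k,l,st,c=cv2.connectedComponentsWithStats(m); i=1+np.argmax(st[1:,4]); return st[i],c[i]
E
python3 - <<'E'
from h import *
print(green(cv2.imread('pics/side0.png')))
im=snapshot('side')[:,:,::-1]; cv2.imwrite('pics/side5.png',im); print(green(im)); s=sense();print(s['ft_force'],s['tool_pos'])
for t in (0,.3,.4,.45,.5,.55,.6): print(t,knob(t).round(1),proj('side',knob(t)).round(1))
cv2.imwrite('pics/side5c.png',cv2.resize(im[180:260,210:300],None,fx=6,fy=6,interpolation=cv2.INTER_CUBIC))
E
```

```text
(array([249, 213,  12,  10,  89], dtype=int32), array([254.53932584, 217.52808989]))
(array([237, 225,  12,  11,  97], dtype=int32), array([242.6185567 , 229.88659794]))
[ 0.50683907 -6.56360456 -0.8825532 ] [509.96577396 106.11672969 119.50116736]
0 [560.7  80.2 161.6] [254.8 217.8]
0.3 [564.1 109.7 158.2] [248.1 225.2]
0.4 [566.4 119.1 155.6] [245.5 227.9]
0.45 [567.8 123.6 154. ] [244.1 229.2]
0.5 [569.4 128.1 152.2] [242.7 230.6]
0.55 [571.  132.4 150.3] [241.3 232. ]
0.6 [572.8 136.5 148.2] [239.9 233.3]
```

View pics/side5c.png

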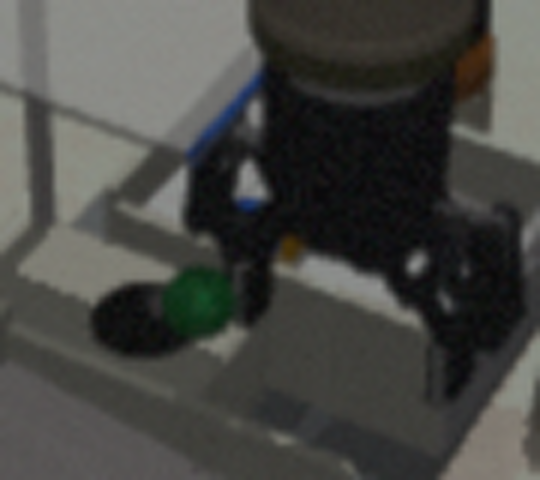

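The knob image puts the tilt near 0.49. The ball has started to slide round the finger's rear corner, so the force isn't cleanly sideways. I'll ease off a few mm, bring the finger 8 mm forward (the body still clears the shield edge), and press squarely onto the stop.

```bash
python3 -m pendant '[[[0,0.25,0,0],[0,0.25,0,0],[0.2,0,0,0],[0.2,0,0,0],[0.05,0,0,0],[0,0,0,0],[0,0,0,0],[0,0,0,0],[0,0,0,0],[0,0,0,0]]]' 1
python3 - <<'E'
from h import *
im=snapshot('side')[:,:,::-1]; print(green(im)); s=sense();print(s['ft_force'],s['tool_pos'])
E
```

```text
time: 13.73
tool_pos: [514.5, 93.4, 118.9]
tcp_rot: [-178.9, 1.2, -1.7]
ft_force: [-3.2, -3.9, -1.5]
finger_gap: 85.4
(array([240, 223,  12,  10,  92], dtype=int32), array([245.65217391, 227.20652174]))
[-3.07796448 -4.09175786  0.26205971] [514.54464281  93.41642172 118.91048622]
```

The contact normal is about 37° off, because the finger narrows toward its tip. The finger is wider further up, so I'll ease off and lower about 15 mm to bring its broad part and knuckle to knob height (the tips stay above the lane walls). Then I press again.

```bash
python3 -m pendant '[[[0,0.3,0,0],[0,0.1,0.1,0],[0,0,0.3,0],[0,0,0.3,0],[0,0,0.05,0],[0,0,0,0],[0,0,0,0],[0,0,0,0],[0,0,0,0],[0,0,0,0]]]' 1
python3 - <<'E'
from h import *
im=snapshot('side')[:,:,::-1]; print(green(im)); s=sense();print(s['ft_force'],s['tool_pos'])
cv2.imwrite('pics/side6c.png',cv2.resize(im[180:280,200:300],None,fx=6,fy=6,interpolation=cv2.INTER_CUBIC))
E
```

```text
time: 14.62
tool_pos: [516.7, 84.9, 103.8]
tcp_rot: [-178.9, 0.9, -1.7]
ft_force: [0.2, -3.9, 0.6]
finger_gap: 85.3
(array([242, 219,  12,  12, 103], dtype=int32), array([247.67961165, 225.27184466]))
[ 0.89335039 -3.72873384  0.20659844] [516.71232173  84.86310114 103.84849679]
```

View pics/side6c.png

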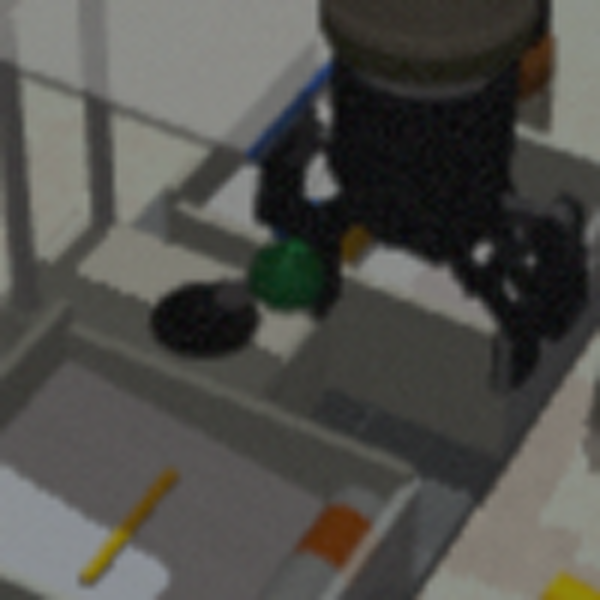

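The contact is square now: fy is -3.8 N, fx is about 0, and the tilt is about 0.31, matching the spring. Pressing on.

```bash
python3 -m pendant '[[[0,-0.2,0,0],[0,-0.2,0,0],[0,-0.1,0,0],[0,-0.05,0,0],[0,0,0,0],[0,0,0,0],[0,0,0,0],[0,0,0,0],[0,0,0,0],[0,0,0,0]]]' 1
python3 - <<'E'
from h import *
im=snapshot('side')[:,:,::-1]; print(green(im)); s=sense();print(s['ft_force'],s['tool_pos'])
E
```

```text
time: 15.5
tool_pos: [517.5, 95.7, 104.6]
tcp_rot: [-179.0, 0.8, -1.7]
ft_force: [-0.4, -4.5, 2.3]
finger_gap: 85.4
(array([239, 223,  12,  11, 103], dtype=int32), array([244.6407767 , 228.30097087]))
[-0.37423117 -4.89245361  0.71198415] [517.50033256  95.66515917 104.63360248]
```

```bash
python3 -m pendant '[[[-0.03,-0.1,0,0],[-0.03,-0.1,0,0],[0,-0.04,0,0],[0,0,0,0],[0,0,0,0],[0,0,0,0],[0,0,0,0],[0,0,0,0],[0,0,0,0],[0,0,0,0]]]' 1
python3 - <<'E'
from h import *
im=snapshot('side')[:,:,::-1]; print(green(im)); s=sense();print(s['ft_force'],s['tool_pos'])
E
```

```text
time: 16.38
tool_pos: [516.6, 99.7, 105.0]
tcp_rot: [-179.0, 0.8, -1.7]
ft_force: [-0.1, -5.5, 1.6]
finger_gap: 85.5
(array([238, 224,  12,  12, 107], dtype=int32), array([243.5046729 , 229.25233645]))
[-0.01264656 -5.13223321  1.61040747] [516.61671234  99.71395493 105.02120997]
```

```bash
python3 -m pendant '[[[0,-0.1,0,0],[0,-0.1,0,0],[0,-0.04,0,0],[0,0,0,0],[0,0,0,0],[0,0,0,0],[0,0,0,0],[0,0,0,0],[0,0,0,0],[0,0,0,0]]]' 1
python3 - <<'E'
from h import *
s=sense();print(s['ft_force'],s['tool_pos'])
E
```

```text
time: 17.27
tool_pos: [517.1, 103.7, 105.2]
tcp_rot: [-179.1, 0.8, -1.8]
ft_force: [-0.6, -4.9, 2.3]
finger_gap: 85.4
[-0.61654512 -4.9410367   2.28932872] [517.05439671 103.69146215 105.18740719]
```

```bash
python3 -m pendant '[[[0,-0.1,0,0],[0,-0.1,0,0],[0,-0.02,0,0],[0,0,0,0],[0,0,0,0],[0,0,0,0],[0,0,0,0],[0,0,0,0],[0,0,0,0],[0,0,0,0]]]' 1
python3 - <<'E'
from h import *
im=snapshot('side')[:,:,::-1]; print(green(im)); s=sense();print(s['ft_force'],s['tool_pos'])
E
```

```text
time: 18.1
tool_pos: [516.9, 105.2, 105.2]
tcp_rot: [-179.4, 0.8, -1.9]
ft_force: [-0.8, -5.5, 2.4]
finger_gap: 85.2
(array([236, 226,  12,  11, 102], dtype=int32), array([241.66666667, 230.81372549]))
[-0.94843814 -5.37786157  2.72225455] [516.89089897 105.20044264 105.22605106]
```

It moved only 1.5 mm of the 4.4 commanded, so the stop is probably here and the zero rows let the arm relax back. I'll keep a slight push through the whole call, with total travel capped below the forcing limit.

```bash
python3 -m pendant '[[[0,-0.05,0,0],[0,-0.05,0,0],[0,-0.05,0,0],[0,-0.01,0,0],[0,-0.01,0,0],[0,-0.01,0,0],[0,-0.01,0,0],[0,-0.01,0,0],[0,-0.01,0,0],[0,-0.01,0,0]]]' 1
python3 - <<'E'
from h import *
s=sense();print(s['ft_force'],s['tool_pos'],s['wrist_torque'])
E
```

```text
time: 18.98
tool_pos: [516.9, 105.5, 105.1]
tcp_rot: [-179.7, 0.9, -2.1]
ft_force: [-1.3, -6.1, 2.9]
finger_gap: 85.1
[-1.28490141 -6.11923683  2.86660855] [516.92618632 105.50137674 105.112116  ] [-0.72859079 -0.02351443 -0.31270573]
```

```bash
python3 -m pendant '[[[0,-0.02,0,0],[0,-0.02,0,0],[0,-0.02,0,0],[0,-0.02,0,0],[0,-0.02,0,0],[0,-0.02,0,0],[0,-0.05,0,0],[0,-0.05,0,0],[0,-0.05,0,0],[0,-0.05,0,0]]]' 1
python3 - <<'E'
from h import *
s=sense();print(s['ft_force'],s['tool_pos'],s['wrist_torque'])
im=snapshot('side')[:,:,::-1]; print(green(im))
cv2.imwrite('pics/side7c.png',cv2.resize(im[180:290,190:300],None,fx=5,fy=5,interpolation=cv2.INTER_CUBIC))
E
```

```text
time: 19.82
tool_pos: [517.1, 106.7, 104.8]
tcp_rot: [179.8, 0.9, -2.3]
ft_force: [-1.0, -9.9, 3.1]
finger_gap: 85.6
[-1.02986184 -9.94019372  3.08524426] [517.12538828 106.73097931 104.84971528] [-1.16512686 -0.01752065 -0.50176023]
(array([236, 226,  12,  11, 106], dtype=int32), array([241.27358491, 231.27358491]))
```

View pics/side7c.png

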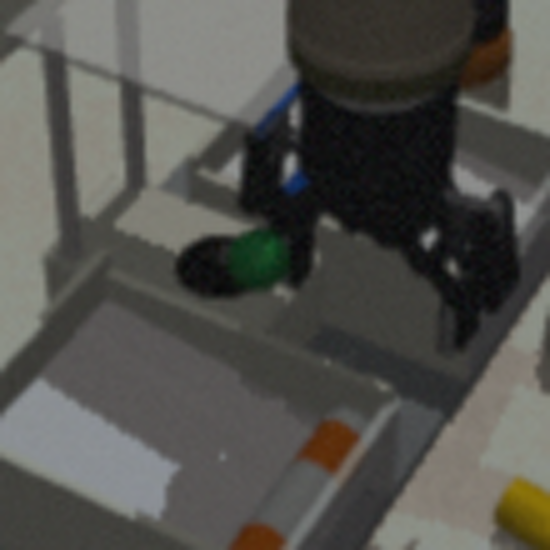

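Sharp rise: 6.1 to 9.9 N over 1.2 mm (about 3 N/mm against the spring's 0.12), so the lever is on its stop. The left gate is fully down and the orange tube lies at the lip. I'll hold here about a second.

```bash
python3 -m pendant '[[[0,-0.04,0,0],[0,-0.04,0,0],[0,-0.04,0,0],[0,-0.04,0,0],[0,-0.04,0,0],[0,-0.04,0,0],[0,-0.04,0,0],[0,-0.04,0,0],[0,-0.04,0,0],[0,-0.04,0,0]]]' 1
python3 - <<'E'
from h import *
s=sense();print(s['ft_force'],s['tool_pos'],s['tcp_rot'])
E
```

```text
time: 20.7
tool_pos: [516.9, 106.3, 105.2]
tcp_rot: [179.1, 1.1, -2.7]
ft_force: [-1.8, -8.3, 2.7]
finger_gap: 85.2
[-1.78417797 -8.3226416   2.65721002] [516.93922528 106.29304794 105.15333553] [179.07673208   1.07562834  -2.71962798]
```

```bash
python3 -m pendant '[[[0,0.3,0,0],[0,0.6,0,0],[0,0.7,0,0],[0,0.8,0,0],[0,0.8,0,0],[0,0.2,0,-0.4],[-0.6,0,0,0],[-0.8,0,0,0],[-0.8,0,0,0],[-0.4,0,0,0]]]' 1
python3 - <<'E'
from h import *
s=sense();print(s['ft_force'],s['tool_pos'],s['tcp_rot'])
im=snapshot('side')[:,:,::-1]; print(green(im))
cv2.imwrite('pics/side8c.png',cv2.resize(im[160:310,170:330],None,fx=3.8,fy=3.8,interpolation=cv2.INTER_CUBIC))
E
```

```text
time: 21.53
tool_pos: [460.1, 36.0, 105.6]
tcp_rot: [179.6, 1.1, -0.6]
ft_force: [-0.8, 0.1, 0.4]
finger_gap: 85.4
[-0.84564797  0.07300189  0.35600457] [460.08036218  35.96283107 105.62253093] [179.60006341   1.10303011  -0.56610484]
(array([250, 213,  11,  10,  86], dtype=int32), array([254.6627907 , 217.27906977]))
```

View pics/side8c.png

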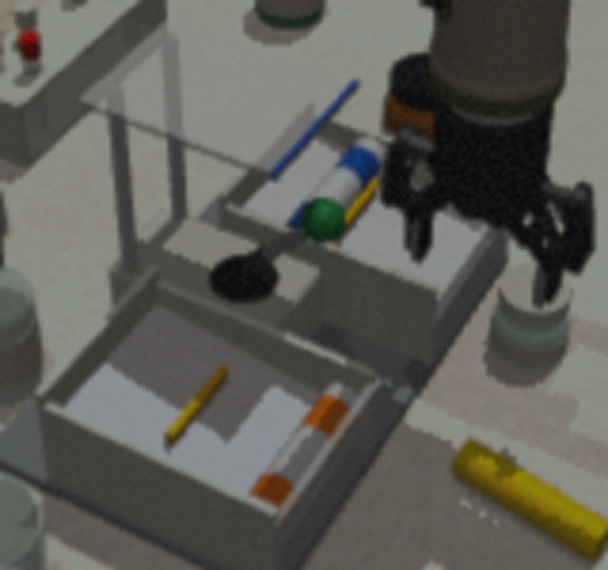

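The lever is back at centre: the knob at (254.7,217.3) matches the start. The orange tube rests at the left lip and blue is still held by its gate. Next I go round the front to the knob's left side.

```bash
python3 -m pendant '[[[-0.1,-0.8,0,0],[0,-1,0,0],[0,-1,0,0],[0,-1,0,0],[0,-0.6,0,0],[0.6,0,0,0],[0.8,0,0,0],[0.8,0,0,0],[0.5,0,0,0],[0,0,0,0]]]' 1
python3 - <<'E'
from h import *
s=sense();print(s['ft_force'],s['tool_pos'],s['tcp_rot'])
im=snapshot('side')[:,:,::-1]; print(green(im))
E
```

```text
time: 22.42
tool_pos: [517.2, 130.4, 104.3]
tcp_rot: [-180.0, 0.8, -0.3]
ft_force: [-0.2, 0.1, 0.4]
finger_gap: 85.6
[-0.16062031  0.12522665  0.35359273] [517.23442859 130.44463499 104.34192593] [-179.98557324    0.81412741   -0.34937589]Traceback (most recent call last):
  File "<stdin>", line 3, in <module>
  File "h.py", line 21, in green
    k,l,st,c=cv2.connectedComponentsWithStats(m); i=1+np.argmax(st[1:,4]); return st[i],c[i]
                                                      ~~~~~~~~~^^^^^^^^^^
    return _wrapfunc(a, 'argmax', axis=axis, out=out, **kwds)
    return bound(*args, **kwds)
ValueError: attempt to get argmax of an empty sequence
```

The knob is hidden behind the gripper in the side view, as expected, so force and position must serve. Contact should be near y = 106, with the stop between y = 76 and 50.

```bash
python3 -m pendant '[[[0,0.5,0,0],[0,0.5,0,0],[0,0.4,0,0],[0,0.3,0,0],[0,0.2,0,0],[0,0.2,0,0],[0,0.1,0,0],[0,0,0,0],[0,0,0,0],[0,0,0,0]]]' 1
python3 - <<'E'
from h import *
s=sense();print(s['ft_force'],s['tool_pos'],s['tcp_rot'])
E
```

```text
time: 23.3
tool_pos: [513.7, 82.5, 103.9]
tcp_rot: [-179.8, 0.9, -0.3]
ft_force: [0.2, 2.6, -0.9]
finger_gap: 85.5
[ 0.24533494  2.57983596 -0.91964076] [513.68646196  82.48595167 103.89932125] [-179.80514365    0.89407627   -0.34474436]
```

```bash
python3 -m pendant '[[[0.1,0.1,0,0],[0.05,0.1,0,0],[0,0.08,0,0],[0,0,0,0],[0,0,0,0],[0,0,0,0],[0,0,0,0],[0,0.03,0,0],[0,0.03,0,0],[0,0.03,0,0]]]' 1
python3 - <<'E'
from h import *
s=sense();print(s['ft_force'],s['tool_pos'],s['tcp_rot'])
E
```

```text
time: 24.13
tool_pos: [517.2, 76.2, 104.0]
tcp_rot: [-179.7, 0.9, -0.2]
ft_force: [0.7, 4.1, -0.3]
finger_gap: 85.6
[ 0.71123969  4.0950149  -0.28492497] [517.2043223   76.16036701 103.99288712] [-179.74232762    0.87161286   -0.2129638 ]
```

```bash
python3 -m pendant '[[[-0.02,0.1,0,0],[0,0.06,0,0],[0,0,0,0],[0,0,0,0],[0,0,0,0],[0,0,0,0],[0,0.02,0,0],[0,0.03,0,0],[0,0.03,0,0],[0,0.03,0,0]]]' 1
python3 - <<'E'
from h import *
s=sense();print(s['ft_force'],s['tool_pos'],s['tcp_rot'])
E
```

```text
time: 24.97
tool_pos: [517.0, 70.9, 104.2]
tcp_rot: [-179.7, 0.8, -0.2]
ft_force: [1.1, 6.3, -1.9]
finger_gap: 85.4
[ 1.05162177  6.2915412  -1.88657568] [516.96514691  70.88179347 104.18201325] [-179.67742491    0.83343113   -0.18393069]
```

```bash
python3 -m pendant '[[[0,0,0,0],[0,0,0,0],[0,0.02,0,0],[0,0.02,0,0],[0,0.02,0,0],[0,0.02,0,0],[0,0.03,0,0],[0,0.03,0,0],[0,0.03,0,0],[0,0.03,0,0]]]' 1
python3 - <<'E'
from h import *
s=sense();print(s['ft_force'],s['tool_pos'],s['tcp_rot'])
im=snapshot('top')[:,:,::-1]; cv2.imwrite('pics/top9.png',im)
im=snapshot('side')[:,:,::-1]
cv2.imwrite('pics/side9c.png',cv2.resize(im[140:290,190:350],None,fx=3.8,fy=3.8,interpolation=cv2.INTER_CUBIC))
E
```

```text
time: 25.8
tool_pos: [517.0, 70.5, 104.2]
tcp_rot: [-179.3, 0.8, 0.0]
ft_force: [1.5, 8.0, 0.1]
finger_gap: 85.5
[1.45473622 7.97722618 0.12353541] [517.03900684  70.49185777 104.15844065] [-1.79331258e+02  7.99038284e-01  6.01054579e-03]
```

View pics/side9c.png

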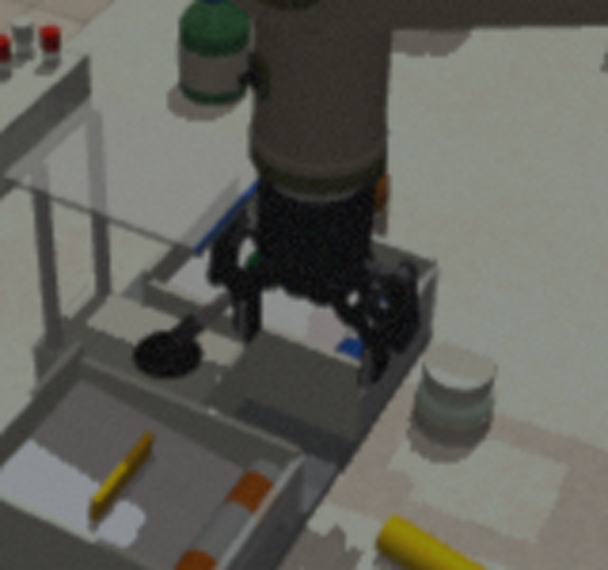

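View pics/top9.png

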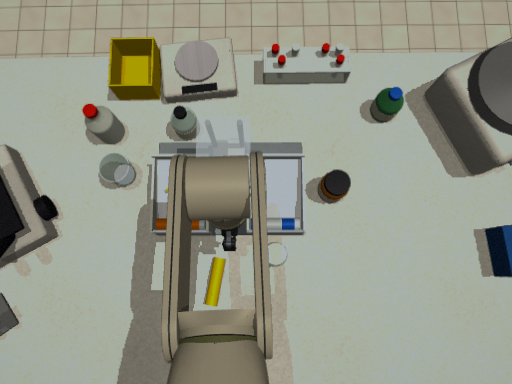

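Blue has rolled to the right front lip: its cap is at (287,224) in the top view, the same row as orange at (165,225). The force rose from about 4 N to 8.0 N while the finger hardly moved, so this is the right-hand stop. I'll firm up to about 10 N and hold for a second.

```bash
python3 -m pendant '[[[0,0.05,0,0],[0,0.05,0,0],[0,0.04,0,0],[0,0.04,0,0],[0,0.04,0,0],[0,0.04,0,0],[0,0.04,0,0],[0,0.04,0,0],[0,0.04,0,0],[0,0.04,0,0]]]' 1
python3 - <<'E'
from h import *
s=sense();print(s['ft_force'],s['tool_pos'],s['tcp_rot'])
E
```

```text
time: 26.73
tool_pos: [517.1, 70.4, 104.2]
tcp_rot: [-178.6, 0.7, 0.4]
ft_force: [1.6, 9.1, -0.1]
finger_gap: 85.3
[ 1.56817821  9.09106831 -0.06780852] [517.06487301  70.3815956  104.19222245] [-178.59278334    0.73530281    0.41181086]
```

```bash
python3 -m pendant '[[[0,0.05,0,0],[0,0.05,0,0],[0,0.05,0,0],[0,0.05,0,0],[0,0.05,0,0],[0,0.05,0,0],[0,0.05,0,0],[0,0.04,0,0],[0,0.04,0,0],[0,0.04,0,0]]]' 1
python3 - <<'E'
from h import *
s=sense();print(s['ft_force'],s['tool_pos'],s['tcp_rot'])
E
```

```text
time: 27.57
tool_pos: [517.0, 70.7, 104.3]
tcp_rot: [-177.7, 0.7, 0.9]
ft_force: [1.3, 9.4, 0.7]
finger_gap: 85.4
[1.34648476 9.44633337 0.66513394] [517.02474127  70.70193512 104.3465095 ] [-177.7388201     0.66980992    0.89702678]
```

Held on the stop at about 9 N for over a second. Now I release, moving toward +y until clear of the knob, then back out along -x.

```bash
python3 -m pendant '[[[0,-0.3,0,0],[0,-0.6,0,0],[0,-0.7,0,0],[0,-0.7,0,0],[0,-0.3,0,0],[-0.6,0,0,0.2],[-0.8,0,0,0],[-0.8,0,0,0],[-0.7,0,0,0],[-0.5,0,0,0]]]' 1
python3 -m pendant '[[[-0.3,0,-0.2,0],[0,0,-0.9,0],[0,0,-1,0],[0,0,-1,0],[0,0,-1,0],[0,0,-1,0],[-0.2,0.5,-1,0],[-0.5,1,-0.8,0],[-0.5,1,-0.3,0],[0,0,0,0]]]' 1
```

```text
time: 28.4
tool_pos: [446.4, 123.9, 106.5]
tcp_rot: [-178.2, 0.8, -0.2]
ft_force: [0.1, 0.5, 0.2]
finger_gap: 85.5
time: 29.23
tool_pos: [413.7, 66.4, 257.5]
tcp_rot: [-178.7, 1.0, -0.2]
ft_force: [0.3, 0.1, 0.0]
finger_gap: 85.5
```

```bash
python3 -m pendant '[[[0,0.7,-0.1,0],[0,1,-0.1,0],[0,1,-0.1,0],[0,1,-0.1,0],[0,1,0,0],[0,1,0,0],[0,1,0,0],[0,1,0,0],[0,1,0,0],[0,0.4,0,0]]]' 1
python3 - <<'E'
from h import *
for n in C:
    im=snapshot(n)[:,:,::-1]; cv2.imwrite(f'pics/{n}10.png',im)
    h=cv2.cvtColor(im,cv2.COLOR_BGR2HSV)
    old=cv2.imread(f'pics/{n}0.png')
print(green(cv2.imread('pics/side10.png')),green(cv2.imread('pics/top10.png')))
print(plane('top',(287,224),75))
a=[cv2.imread(f'pics/top{i}.png')[130:310,85:365] for i in (0,10)]
cv2.imwrite('pics/cmp.png',cv2.resize(np.hstack(a),(800,257)))
cv2.imwrite('pics/side10c.png',cv2.resize(cv2.imread('pics/side10.png')[150:340,130:340],None,fx=3.1,fy=3.1))
s=sense();print(s['time'],s['ft_force'],s['qd'].round(1))
E
```

```text
time: 30.07
tool_pos: [414.3, -122.8, 264.9]
tcp_rot: [-178.9, 0.7, -0.3]
ft_force: [0.8, -0.4, -0.4]
finger_gap: 85.2
(array([250, 213,  11,  10,  84], dtype=int32), array([254.61904762, 217.44047619])) (array([219, 190,  14,  14, 151], dtype=int32), array([225.21192053, 196.49668874]))
[510.4 -58.3  75. ]
30.1667 [-0.12474756 -0.64610612 -0.55745776] [ 2.2 -0.8  0.6  0.9  0.4  1.5]
```

View pics/cmp.png

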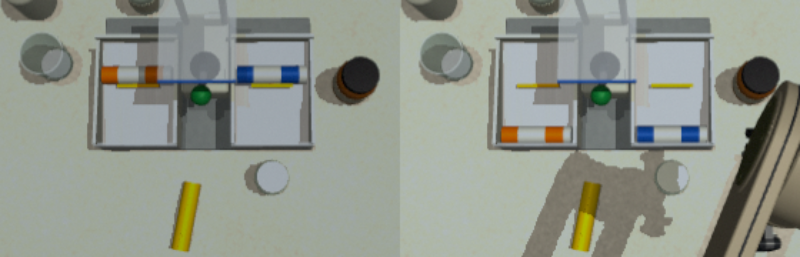

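View pics/side10c.png

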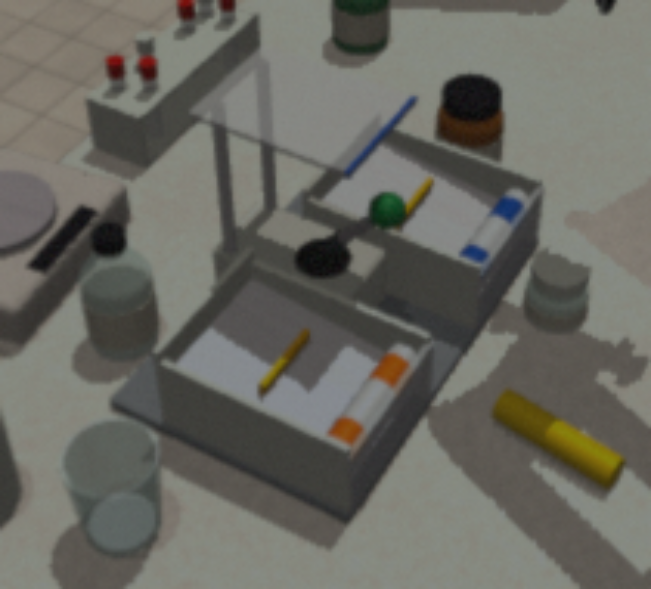

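Before/after comparison: both tubes rest at their front lips, the knob is centred (side (254.6,217.4), top (225.2,196.5), same as at the start), and both gates are up. The beaker, jars, bottle and yellow look-alike haven't moved. Handing in.

```bash
python3 -m pendant '[[[0,0,0,0],[0,0,0,0],[0,0,0,0],[0,0,0,0],[0,0,0,0],[0,0,0,0],[0,0,0,0],[0,0,0,0],[0,0,0,0],[0,0,0,0]]]' 1
python3 -c "
from bench import *
print(hand_in())"
```

```text
time: 31.0
tool_pos: [415.1, -116.7, 265.1]
tcp_rot: [-178.8, 0.7, -0.1]
ft_force: [0.4, -0.3, 0.1]
finger_gap: 85.4
the job is handed in; nothing more can be done
None
```

The orange tube came out first (lever left), then the blue one (lever right), and I handed the job in at 31 s. I pushed the knob with the side of one open finger, from in front of the shield, because the moves gave no way to tilt the tool.

**Stops:** The stop was felt on each side as a sharp force rise.
- **Left:** about 10 N at roughly 0.53 rad, then held at 8–10 N for about a second.
- **Right:** 8–9.4 N at about 0.35 rad, held for roughly two seconds.

Both holds were at or just under the suggested 10–15 N. I saw no more than 10 N, though force was read only at the end of each move.

**Slip on the left:** On the first tilt the knob slid round the finger. The orange tube had already rolled out by then, before I had clearly felt the stop. I eased off part way, lowered the finger and pressed again fully onto the stop.

**Between tilts:** The lever was back at centre and the orange tube at its lip before I tilted the other way.

**Last checks:** Both tubes lie at their front lips, the knob is at its starting pixels in both views, and both gates are up. The glassware and the yellow look-alike look unmoved, and the robot is touching nothing.

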